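Tip the lacquer panel under raking light

ROBOT

A 6-joint arm with a two-finger parallel gripper is mounted at the origin on the work surface. World frame = base frame: x ahead of the robot, y to its left, z up, the work surface at z = 0. Lengths are in m, angles in rad, forces in N, time in s.
With the tool pointing down it reaches from about 0.35 to 0.85 m from the base axis. Payload 8.1 kg.
Tool frame: the origin (TCP) lies on the mounting face of the last link; the fingertips stand 186 mm ahead of it and the grasp point (between the pads) lies 167 mm ahead of it; z points along the fingers, y is the line along which they close (so a half turn about z gives the same grasp; the last joint's range is limited). The gripper opens to 93 mm and grips with 3 to 60 N. Pads are 15 mm wide; open, the fingers measure 128 mm over their backs; the gripper's body (75 mm by 188 mm) begins 65 mm behind the grasp point.
Start: joints at [-1.327, 0.13, 1.488, -0, 1.523, -0.085], TCP at [0.194, -0.568, 0.405] pointing down, gripper open.
Joint ranges: [-2.96, 2.96], [-0.89, 2.26], [0.02, 2.5], [-1.34, 4.48], [0, 2.73], [-2.66, 2.66]. Speed limits (rad/s): [2.39, 2.39, 2.79, 3.14, 3.14, 3.14].

INTERFACE

Orientations are given as a rotation vector (axis times angle).
In Python, from plant import read_state, read_camera, camera_params, close_job gives the robot as it stands. The module is installed in compiled form; this text tells all that it offers.
- The arm moves only by the tool servo_tool, never from a script. Its argument "increments" is a list of rows, each an object with "slide": the shift along the tool's x, y, z in mm, a list of three; "dr": the turn, a rotation vector about the tool's x, y, z in rad, a list of three; "jaw": the closure, from 0 (fully open) to 1 (shut). In form: [{"slide": [x, y, z], "dr": [ax, ay, az], "jaw": jaw}, ...]. A call has 1 to 20 rows; each row is the pose to reach, as a shift and turn from the pose commanded when the call began, along the tool's axes at that moment; what a row does not reach only later rows make up. A row lasts 1/10 s, in which the tool goes at most 50 mm and 8.59 degrees, less where a joint would pass 70% of its speed; a pose out of reach is approached as far as the arm can. A call with a gripper value outside its range is refused whole. The fingers move at their own pace and stop on an object; "force" is the grip in N (left out, the last holds). Time passes only in rows, so rows that repeat a pose let the fingers close. It gives the time, the measured TCP pose, the force, the opening and the grip force at its end, in the units of the state.
- read_state(): the state, without advancing time (a new reading comes with each control period).
- read_camera(name): name is "side" or "top"; returns (picture, depth): 480x640x3 uint8, red, green, blue; 480x640 float32, m along the optical axis (not along the pixel's ray), 0 where there is no reading.
- camera_params(name): a dict with "fx", "fy", "cx", "cy" (pixels), "rvec" (rotation vector, rad) and "tvec" (3), from world to camera coordinates, as OpenCV has them. Camera axes: x right, y down, z forward; pixel columns grow to the right and rows downward; lengths in m; the calibration is good to about 2 mm. A picture is of the moment at which its call begins. camera_params takes no time and is no camera call.
- close_job(): hands the job in; it is judged then, once.
The state is a dict: "t": time; "q": joint angles; "dq": joint speeds; "joint_torque": joint torques, N m; "tool_pos": TCP position; "orientation": TCP orientation; "force": force on the tool from outside, world axes, zero at the start; "wrist_torque": the same for the moment, N m; "opening": finger opening in m; "gripper_force": force on a finger pad.
Only numpy, scipy, OpenCV 4.12 (cv2) and the standard library are available. Lean on these libraries where they do the work, as an engineer would, in place of code of your own. Each camera call takes 0.05 s, during which the arm holds its last target. There are 200 camera calls.

TASK

Check the shine of the lacquer panel by tipping the sprung plate it is clipped to: with closed fingertips press down the corner with the round pad until its pointer is level with the mark on its scale, not clearly past it, keep it there a good second and let it spring back; then do the same at the corner with the square pad. The other corner stays at rest meanwhile, and nothing is picked up: leave the panel itself untouched and the things around where they are.

Things in the scene. Friction and masses are not known exactly. Their poses are not given: they have to be found in the camera images.
- pad_round (a point): top centre of the round black rubber pad (30 mm across, 10 mm high, top 63 mm above the table at rest) on a corner of the tilt plate, 170 mm from its pivot. Pushing its centre straight down tips only this corner: moves from 2 to 3 N, about 7 N at the lowest mark, damped, springs back when let go. It sinks 0.73 mm per mm of pointer. x: pivot to round pad, y: pivot to square pad, z up
- pad_square (a point): centre of the top face of the square black rubber pad (30 x 30 mm, 10 mm high) on the other sprung corner of the same plate; the same height, spring and 170 mm distance from the pivot. Axes as for pad_round
- pointer_round (a point): tip of the thin steel pointer (4 mm thick) that sticks out of the plate past the round pad, 234 mm horizontally from the pivot, 64 mm beyond the pad's centre. It is at height 50 mm at rest and sinks with the round corner
- pointer_square (a point): tip of the same kind of pointer past the square pad, 234 mm from the pivot, sinking with the square corner
- mark_round: mark of the round corner: small brass index tab (3 mm thick, 10 mm deep) on the upright aluminium scale (24 mm wide, top 70 mm above the table) beside that pointer. Origin at its end next to the pointer, half-way up its thickness: the pointer is at the mark when its tip is at this height. Fixed, 12 to 24 mm below the pointer's rest height. z up
- mark_square: the same kind of brass tab on the scale beside the square corner's pointer, at a height of its own
- tilt_round (a joint): tilt of the plate at the round corner, rad: 0 at rest, grows as this corner is pressed, stop at 0.16 (beyond every mark)
- tilt_square (a joint): tilt of the plate at the square corner, rad: 0 at rest, grows as that corner is pressed, stop at 0.16
- panel: dark blue lacquer panel with a round red and gold picture, 130 x 130 x 5 mm, clipped on the tilt plate (aluminium, 210 mm square, 6 mm thick, pivoting on a ball at the corner between the two pads). Its edge is 35 mm from the pads' centres, its top 5 mm below theirs; not to be touched. Origin: centre of its underside, 53 mm above the table at rest; axes as for pad_round
- dish_stack: bystander: stack of white porcelain paint dishes, 72 mm across, 68 mm high; origin under its centre
- paint_dish: bystander: two stacked white paint dishes, 56 mm across, 34 mm high, standing near the stand beside its round arm; origin under its centre
- wood_cup: bystander: wooden cup, 56 mm across, 65 mm high, standing near the stand beside its square arm; origin under its centre
- glass_jar: bystander: glass jar, 72 mm across, 85 mm high; origin under its centre
- water_bottle: bystander: closed bottle, 64 mm across, 200 mm high; origin under its centre
- brush: bystander: broad soft brush lying on the table, 220 mm long, 32 mm thick; origin on the table under its metal ferrule

How it is judged:
By the outcome, as a careful person would: the job done as asked, in the order asked, and still so for the second after the job is handed in, with the robot touching nothing.
It also fails if it takes over 64 s, if anything falls off the work surface, if the arm or the gripper's body presses on something with over 40 N, if the wrist force passes 120 N, or if a joint passes its speed limit or range.

## Working session

There is one attempt and no reset: what is moved stays moved. The work goes in short steps, Python scripts to look and compute and a tool call to move; the robot and the scene stay as the last step left them, time stands still between calls to the robot, and variables do not carry over. Pictures are saved under pics/ and viewed, at most 10 in all, crops included, and the job is handed in when it is done.

Besides the shell and the picture viewer there is one more tool, called after ">>>" in YAML: its name, and indented under it one key for each argument. servo_tool: Moves the arm, as the interface text tells. Its arguments: {"type":"object","properties":{"increments":{"type":"array"},"force":{"type":"number"}},"required":["increments"]}

```bash
mkdir -p pics
cat > h.py <<'E'
import numpy as np,cv2
from plant import *
def cam(n):
    p=camera_params(n);K=np.array([[p['fx'],0,p['cx']],[0,p['fy'],p['cy']],[0,0,1.]]);R=cv2.Rodrigues(np.array(p['rvec'],float))[0];return K,R,np.array(p['tvec'],float)
def onz(n,u,v,z):
    K,R,t=cam(n);c=-R.T@t;d=R.T@np.linalg.inv(K)@[u,v,1];return c+d*(z-c[2])/d[2]
def byd(n,u,v,D):
    K,R,t=cam(n);return R.T@(np.linalg.inv(K)@[u,v,1]*D-t)
def proj(n,P):
    K,R,t=cam(n);q=K@(R@np.array(P,float)+t);return q[:2]/q[2]
def snap(n,f):
    im,d=read_camera(n);cv2.imwrite('pics/'+f+'.png',im[:,:,::-1]);np.save('pics/'+f+'.npy',d);return im,d
E
python3 - <<'E'
from h import *
for n in('top','side'):
    snap(n,n+'0');K,R,t=cam(n);print(n,-R.T@t,K[0,0],R[2])
s=read_state();print(s['t'],s['tool_pos'],s['orientation'],s['opening'])
E
```

```text
top [0.32132358 0.01275737 1.5329478 ] 597.3643124757712 [ 0.13514548  0.00468582 -0.99081469]
side [-0.01375407  0.96929282  1.1884985 ] 617.6468613935562 [ 0.35019131 -0.60982573 -0.7109702 ]
0.1 [ 0.19371986 -0.56764976  0.40378516] [-3.09756741e+00 -5.13814090e-01  1.43294351e-04] 0.0930219830505325
```

View pics/top0.png

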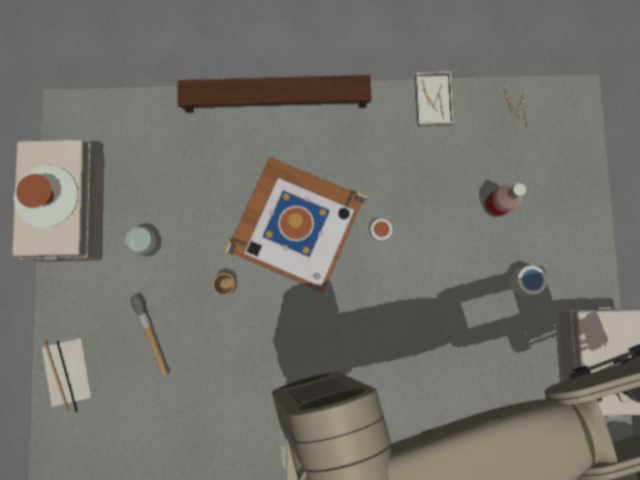

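View pics/side0.png

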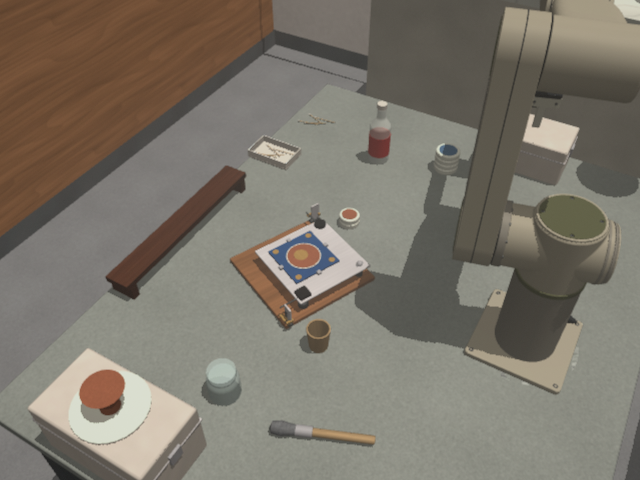

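The top picture shows the round pad at about (344,213), the square pad at (254,248), the pivot at (317,276), and the scales at about (360,197) and (231,246). The side picture shows both scales. Next I'll enlarge these areas.

Run:
```python
from h import *
a=cv2.imread('pics/top0.png')[150:300,215:415];cv2.imwrite('pics/topc.png',cv2.resize(a,None,fx=4,fy=4,interpolation=cv2.INTER_CUBIC))
s=cv2.imread('pics/side0.png')
b=s[195:245,285:365];c=s[280:330,255:335]
cv2.imwrite('pics/sidec.png',cv2.resize(np.hstack([b,c]),None,fx=5,fy=5,interpolation=cv2.INTER_CUBIC))
for n,u,v,z in[('top',344,213,.063),('top',254,248,.063),('top',317,276,.055),('side',320,224,.063),('side',303,293,.063)]:print(n,u,v,onz(n,u,v,z))
```

```text
top 344 213 [ 0.57851339 -0.05039531  0.063     ]
top 254 248 [0.49686045 0.17547222 0.063     ]
top 317 276 [0.42371555 0.02126621 0.055     ]
side 320 224 [ 0.57065005 -0.04270628  0.063     ]
side 303 293 [0.48872159 0.18061932 0.063     ]
```

View pics/topc.png

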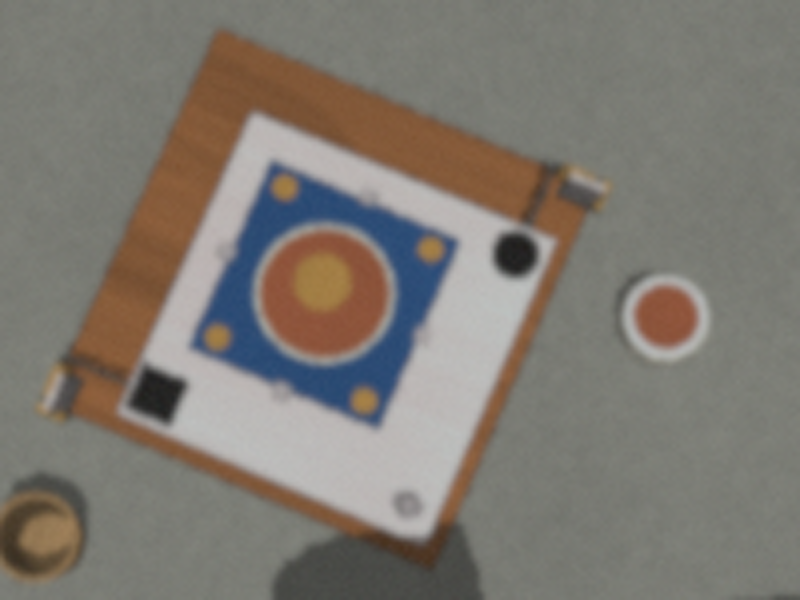

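View pics/sidec.png

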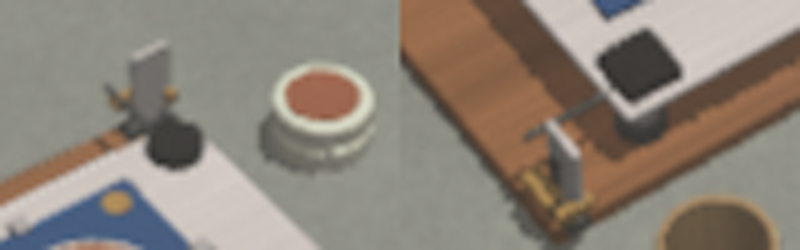

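The top crop has the round pad at (516,254), the square pad at (158,394), the pivot at (407,503), and both pointer tips beside their scales. In the side crop, brass shows on both sides of each scale: about (115,97) and (172,95) for round, (540,180) and (575,210) for square. I'll average several frames and enlarge further.

```bash
cat >> h.py <<'E'
def avg(n,k=8):
    L=[read_camera(n) for _ in range(k)]
    D=np.array([l[1] for l in L]);return np.mean([l[0].astype(float) for l in L],0),np.median(D,0)
def crop(im,u,v,w,h,f):
    a=im[v:v+h,u:u+w].astype(np.float32)[:,:,::-1];a=cv2.resize(a,None,fx=f,fy=f,interpolation=cv2.INTER_LANCZOS4);return np.clip(a*1.3,0,255)
E
python3 - <<'E'
from h import *
s,sd=avg('side');t,td=avg('top')
np.savez('rest.npz',s=s,sd=sd,t=t,td=td)
A=np.hstack([crop(s,300,198,33,25,12),crop(s,276,296,33,25,12)])
B=np.hstack([crop(t,345,182,33,25,12),crop(t,220,232,33,25,12)])
cv2.imwrite('pics/zoom.png',np.vstack([A,B]));print(A.shape)
O=np.array([.4237,.0213,0])
# predicted pixels of tips
R=np.array([.5765,-.049,.063]);S=np.array([.495,.177,.063])
for P in(R,S):
    d=(P-O)*[1,1,0];d/=np.linalg.norm(d);T=P+.064*d;T[2]=.05
    print(T,proj('side',T),proj('top',T),[proj('side',T-[0,0,z]).round(1) for z in(.012,.024)])
E
```

```text
(300, 792, 3)
[ 0.63464166 -0.07574973  0.05      ] [305.60241235 211.99006527] [353.09387601 191.75360656] [array([305.7, 215.2]), array([305.8, 218.4])]
[0.5216466  0.23518899 0.05      ] [279.04546006 306.82782777] [230.65380996 239.44000638] [array([279.3, 310. ]), array([279.6, 313.2])][ WARN:0@6.151] global loadsave.cpp:1063 imwrite_ Unsupported depth image for selected encoder is fallbacked to CV_8U.
```

View pics/zoom.png

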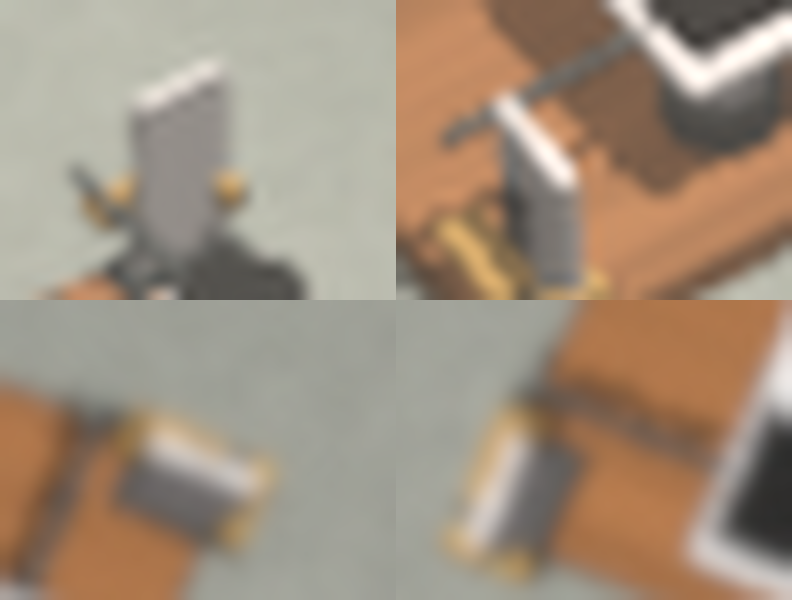

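The enlarged view confirms the geometry. The round tip is at side pixel (305.8,211.7) and the square tip at (279.8,307), both matching predictions to within 1 px. Each brass tab wraps around its scale, and its near end lies just under the pointer. I'll fit the tab heights by rendering a simple block in both views.

```bash
cat > fit.py <<'E'
from h import *
from scipy.optimize import differential_evolution
Z=np.load('rest.npz');O=np.array([.4237,.0213,0])
F=6
def quad(img,n,off,P,col):
    u0,v0=off;p=np.array([proj(n,x) for x in P])-[u0,v0];h=cv2.convexHull(((p+.5)*F*16-8).astype(np.int32).reshape(-1,1,2));cv2.fillConvexPoly(img,h,col,cv2.LINE_AA,4)
def box(c,er,el,r0,r1,l0,l1,z0,z1):return [c+er*r+el*l+np.array([0,0,z]) for r in(r0,r1) for l in(l0,l1) for z in(z0,z1)]
for name,P,W in(('round',np.array([.5765,-.049,0]),{'side':(303,200,22,24),'top':(350,186,20,20)}),('square',np.array([.495,.177,0]),{'side':(276,300,18,24),'top':(222,234,16,18)})):
    er=(P-O)/np.linalg.norm(P-O);T=P+.064*er
    el=np.array([er[1],-er[0],0])
    if name=='square':el=-el
    obs={n:Z[n[0]][v:v+h,u:u+w].astype(float) for n,(u,v,w,h) in W.items()}
    G={n:o[:,:,0]-o[:,:,2] for n,o in obs.items()}   # warmth
    def model(x,n):
        z,rc,l0,m,th,dep=x[0],x[1],x[2],x[3],x[4],.010
        u,v,w,h=W[n];img=np.zeros((h*F,w*F),np.uint8)
        c=T.copy();c[2]=0
        g=img.copy()
        quad(g,n,(u,v),box(c,er,el,rc-dep/2,rc+dep/2,l0,l0+2*m+.024,z-.0015,z+.0015),255)
        s=img.copy();quad(s,n,(u,v),box(c,er,el,rc-th/2+x[5],rc+th/2+x[5],l0+m,l0+m+.024,z,.070),255)
        p=img.copy();tt=c+[0,0,.05];quad(p,n,(u,v),box(tt,er,el,-.05,0,-.002,.002,-.002,.002),255)
        L=[cv2.resize(cv2.GaussianBlur(a.astype(float)/255,(0,0),.7*F),(w,h),interpolation=cv2.INTER_AREA) for a in(g,s,p)]
        gg=g.astype(float)/255*(1-s/255.)*(1-p/255.)
        gb=cv2.resize(cv2.GaussianBlur(gg,(0,0),.7*F),(w,h),interpolation=cv2.INTER_AREA)
        return gb,L[1],L[2]
    def cost(x,full=False):
        e=0
        for n in W:
            gb,s,p=model(x,n);o=obs[n].reshape(-1,3)
            # colour = bg + gold + scale + pointer coefficients; wood/grey bg free via low-order terms
            h,w=gb.shape;yy,xx=np.mgrid[0:h,0:w]
            wood=cv2.GaussianBlur(((G[n]>45)).astype(float),(0,0),.7)*0
            A=np.c_[np.ones(h*w),gb.ravel(),s.ravel(),p.ravel(),xx.ravel(),yy.ravel()]
            if name=='square' or n=='top':A=np.c_[A,(xx*yy).ravel(),(xx**2).ravel(),(yy**2).ravel()]
            wt=np.ones(h*w)
            co,*_=np.linalg.lstsq(A,o,rcond=None);e+=np.mean((A@co-o)**2)
        return e
    for seed in(1,2):
        r=differential_evolution(cost,[(.022,.042),(-.012,.012),(.001,.012),(.001,.008),(.002,.008),(-.004,.004)],seed=seed,maxiter=25,popsize=8,tol=1e-4,polish=False)
        print(name,seed,r.x.round(4),r.fun)
    x=r.x.copy()
    for z in(.026,.028,.03,.032,.034,.036,.038):
        b=1e9
        for rc in np.linspace(-.008,.008,9):
            x2=r.x.copy();x2[0]=z;x2[1]=rc;b=min(b,cost(x2))
        print(z,round(b,2),end='; ')
    print()
E
timeout 400 python3 fit.py
```

```text
Traceback (most recent call last):
  File "fit.py", line 39, in <module>
    r=differential_evolution(cost,[(.022,.042),(-.012,.012),(.001,.012),(.001,.008),(.002,.008),(-.004,.004)],seed=seed,maxiter=25,popsize=8,tol=1e-4,polish=False)
  File "fit.py", line 29, in cost
    gb,s,p=model(x,n);o=obs[n].reshape(-1,3)
           ~~~~~^^^^^
  File "fit.py", line 21, in model
    p=img.copy();tt=c+[0,0,.05];quad(p,n,(u,v),box(tt,er,el,-.05,0,-.002,.002,-.002,.002),255)
                                ~~~~^^^^^^^^^^^^^^^^^^^^^^^^^^^^^^^^^^^^^^^^^^^^^^^^^^^^^^^^^^
  File "fit.py", line 6, in quad
    u0,v0=off;p=np.array([proj(n,x) for x in P])-[u0,v0];h=cv2.convexHull(((p+.5)*F*16-8).astype(np.int32).reshape(-1,1,2));cv2.fillConvexPoly(img,h,col,cv2.LINE_AA,4)
                          ~~~~^^^^^
  File "h.py", line 10, in proj
    K,R,t=cam(n);q=K@(R@np.array(P,float)+t);return q[:2]/q[2]
          ~~~^^^
  File "h.py", line 4, in cam
    p=camera_params(n);K=np.array([[p['fx'],0,p['cx']],[0,p['fy'],p['cy']],[0,0,1.]]);R=cv2.Rodrigues(np.array(p['rvec'],float))[0];return K,R,np.array(p['tvec'],float)
ValueError: time passes only in moves, steps and waits
```

```bash
python3 - <<'E'
s=open('h.py').read().replace("def cam(n)","from functools import lru_cache\n@lru_cache\ndef cam(n)")
open('h.py','w').write(s)
E
timeout 400 python3 fit.py; python3 -c "
from plant import *
print(read_state()['t'])"
```

```text
round 1 [0.031  0.007  0.0094 0.002  0.0048 0.0035] 414.0881703906017
round 2 [ 0.022  -0.0118  0.0056  0.0022  0.0032  0.0009] 376.33487335853243
0.026 441.05; 0.028 439.19; 0.03 438.62; 0.032 439.86; 0.034 440.46; 0.036 438.65; 0.038 438.88; 
square 1 [ 0.0417 -0.01    0.0044  0.001   0.002  -0.0029] 455.26796849382714
square 2 [ 0.0418 -0.0098  0.005   0.0012  0.002  -0.0029] 455.85935880326974
0.026 548.24; 0.028 534.29; 0.03 518.52; 0.032 505.23; 0.034 496.75; 0.036 493.75; 0.038 492.04; 
0.9
```

Run:
```python
from h import *
Z=np.load('rest.npz');O=np.array([.4237,.0213,0])
for name,P,W in(('round',np.array([.5765,-.049,0]),{'s':(303,210,19,9),'t':(351,188,18,14)}),('square',np.array([.495,.177,0]),{'s':(277,308,18,14),'t':(221,238,14,16)})):
    er=(P-O)/np.linalg.norm(P-O);T=P+.064*er;el=np.array([er[1],-er[0],0])*(1 if name=='round' else -1)
    for k,(u,v,w,h) in W.items():
        n={'s':'side','t':'top'}[k];print(name,n,'z,r,l mm/ warmth')
        for j in range(v,v+h):
            row=[]
            for i in range(u,u+w):
                p=byd(n,i,j,Z[k+'d'][j,i]);c=Z[k][j,i];d=p-T
                row.append('%3d,%3d,%3d%s'%(p[2]*1e3,d@er*1e3,d@el*1e3,'*' if c[0]-c[2]>35 else ' '))
            print(j,' '.join(row))
```

```text
round side z,r,l mm/ warmth
210   0, 56, 28    0, 53, 30    1, 51, 32    0, 51, 35    0, 49, 37    0, 47, 39    0, 45, 41    0, 44, 44   54, -6, 13   54, -7, 15   54, -9, 18   53, -9, 20   51, -9, 24   48, -8, 28   46, -8, 32   42, -6, 36    0, 29, 65   -1, 29, 68    0, 26, 70 
211   0, 51, 25    2, 49, 27    0, 49, 30    1, 46, 32    3, 43, 33    0, 44, 37    1, 41, 38    0, 41, 42   50, -5, 14   52, -9, 14   51, -9, 17   49, -9, 21   46, -8, 25   47,-10, 26   43, -8, 31   40, -7, 35   37, -7, 39    0, 24, 65    1, 21, 66 
212   0, 49, 23    1, 46, 25    0, 45, 27   47,  1,  2   51, -3,  2    0, 41, 35   -1, 40, 38    0, 37, 39   47, -5, 13   47, -7, 15   47, -9, 17   43, -7, 22   43, -8, 24   41, -8, 28   41,-10, 30   39,-10, 33*  37,-10, 37*  37,-11, 39    0, 20, 65 
213   0, 46, 21    0, 44, 24    0, 41, 25    3, 38, 26   50, -6,  0   52, -9,  1   35,  4, 13*  34,  3, 16*  43, -5, 13   42, -7, 16   41, -7, 19   39, -7, 22   38, -8, 25   36, -7, 29   36, -9, 30   36,-10, 33*  36,-12, 35*  36,-14, 37   -2, 18, 64 
214   0, 42, 19    0, 40, 21    1, 38, 22    0, 37, 25   33,  5,  8 
[... 10210 characters left out ...]
  0, 14, 28    0, 11, 27   69, -3, 29   70, -6, 28   63, -7, 27   51, -7, 25   38, -7, 24   29, -7, 23   21, -8, 21   18,-10, 20*  16,-12, 19*
251   0, 20, 34   -1, 18, 33    1, 15, 32   35,  6, 32*  32,  4, 31*  70, -5, 31   67, -6, 30   58, -7, 29   48, -7, 28   34, -7, 26   22, -7, 25   20, -9, 23   15,-11, 22*  13,-13, 21*
252  -1, 19, 36    1, 16, 35   -3, 15, 34   33,  5, 34*  34,  3, 33*  69, -6, 34*  67, -7, 33   54, -7, 31   41, -7, 30   30, -7, 28   21, -8, 27   20,-10, 26   13,-11, 25*  11,-13, 23*
253   2, 17, 39   -1, 15, 37   -3, 14, 36    0, 11, 35   36,  1, 36*  36,  0, 35*  45, -4, 34*  48, -7, 33*  36, -7, 32*  35, -9, 31*  22, -9, 29   13,-10, 28   12,-12, 27*  13,-15, 26*
```

Depth settles it. At rest both pointer tops read about 52 mm, as expected. The top face of the tab nearest each pointer is at about 34.9 mm (round) and 32.2 mm (square), so the marks are near 33.4 and 30.7 mm. Both lie in the allowed 26–38 mm range, giving pad sinks of about 12.1 and 14.1 mm. Next I'll move above the round pad with the fingers closed.

>>> servo_tool:
  increments:
    - {"slide": [530,-367,60],"dr": [0,0,-1.68],"jaw": 1}
    - {"slide": [530,-367,60],"dr": [0,0,-1.68],"jaw": 1}
    - {"slide": [530,-367,60],"dr": [0,0,-1.68],"jaw": 1}
    - {"slide": [530,-367,60],"dr": [0,0,-1.68],"jaw": 1}
    - {"slide": [530,-367,60],"dr": [0,0,-1.68],"jaw": 1}
    - {"slide": [530,-367,60],"dr": [0,0,-1.68],"jaw": 1}
    - {"slide": [530,-367,60],"dr": [0,0,-1.68],"jaw": 1}
    - {"slide": [530,-367,60],"dr": [0,0,-1.68],"jaw": 1}
    - {"slide": [530,-367,60],"dr": [0,0,-1.68],"jaw": 1}
    - {"slide": [530,-367,60],"dr": [0,0,-1.68],"jaw": 1}
    - {"slide": [530,-367,60],"dr": [0,0,-1.68],"jaw": 1}
    - {"slide": [530,-367,60],"dr": [0,0,-1.68],"jaw": 1}
    - {"slide": [530,-367,60],"dr": [0,0,-1.68],"jaw": 1}
    - {"slide": [530,-367,60],"dr": [0,0,-1.68],"jaw": 1}
    - {"slide": [530,-367,100],"dr": [0,0,-1.68],"jaw": 1}
    - {"slide": [530,-367,110],"dr": [0,0,-1.68],"jaw": 1}
    - {"slide": [530,-367,120],"dr": [0,0,-1.68],"jaw": 1}
    - {"slide": [530,-367,125],"dr": [0,0,-1.68],"jaw": 1}
    - {"slide": [530,-367,125],"dr": [0,0,-1.68],"jaw": 1}
    - {"slide": [530,-367,125],"dr": [0,0,-1.68],"jaw": 1}

```text
t: 2.9
tool_pos: [0.5772, -0.0498, 0.2809]
orientation: [1.686, 2.649, 0.001]
force: [-0.4, -0.1, 0.2]
opening: 0.0005
gripper_force: 0.0
```

```bash
cat >> h.py <<'E'
O=np.array([.4237,.0213,0]);PR=np.array([.5765,-.049,0]);PS=np.array([.495,.177,0])
def tops(name,k=4,n='side'):
    P=PR if name=='round' else PS
    er=(P-O)/np.linalg.norm(P-O);T=P+.064*er;el=np.array([er[1],-er[0],0])*(1 if name=='round' else -1)
    D=np.array([read_camera(n)[1] for _ in range(k)])
    a,b=proj(n,T+[0,0,.04]).astype(int);pt=[];tb=[]
    for j in range(b-14,b+20):
        for i in range(a-14,a+22):
            d=D[:,j,i];d=d[d>0]
            if len(d)==0:continue
            p=byd(n,i,j,np.median(d));q=p-T;r,l,z=q@er*1e3,q@el*1e3,p[2]*1e3
            if abs(l)<2.6 and -35<r<2 and 24<z<56:pt.append((r,z))
            if l>=5 and l<30 and -3<r<7 and 26<z<41 :tb.append(z)
    pt=np.array(pt);f=np.polyfit(pt[:,0],pt[:,1],1) if len(pt)>4 else None
    print(name,n,'pointer top n',len(pt),'mean r,z',pt.mean(0).round(1) if len(pt) else None,'fit slope, tip',None if f is None else f.round(3),'tab top',len(tb),np.round(np.median(tb),1) if tb else None)
def st():
    s=read_state();R=cv2.Rodrigues(np.array(s['orientation']))[0]
    print('t',round(s['t'],2),'tcp',np.round(s['tool_pos'],4),'F',np.round(s['force'],1),'x',R[:,0].round(3),'y',R[:,1].round(3),'open',round(s['opening'],4))
    return s,R
E
python3 - <<'E'
from h import *
s,R=st();print((R.T@(PR+[0,0,.254]-s['tool_pos'])*1e3).round(1))
im,_=snap('side','a');a=crop(im,260,150,130,110,5);im,_=snap('top','b')
cv2.imwrite('pics/above.png',np.uint8(a))
for n in('side','top'):
  for m in('round','square'):tops(m,3,n)
E
```

```text
t 2.9 tcp [ 0.5772 -0.0498  0.2809] F [-0.4 -0.1  0.2] x [-0.424  0.906 -0.001] y [0.906 0.424 0.001] open 0.0005
[ 1.1 -0.3 26.9]
round side pointer top n 12 mean r,z [-16.8  51.6] fit slope, tip [-1.0000e-03  5.1562e+01] tab top 5 35.4
square side pointer top n 15 mean r,z [-17.4  50.8] fit slope, tip [ 0.054 51.728] tab top 31 31.7
round top pointer top n 0 mean r,z None fit slope, tip None tab top 0 None
square top pointer top n 17 mean r,z [-16.4  51.4] fit slope, tip [-0.057 50.448] tab top 13 32.2
```

View pics/above.png

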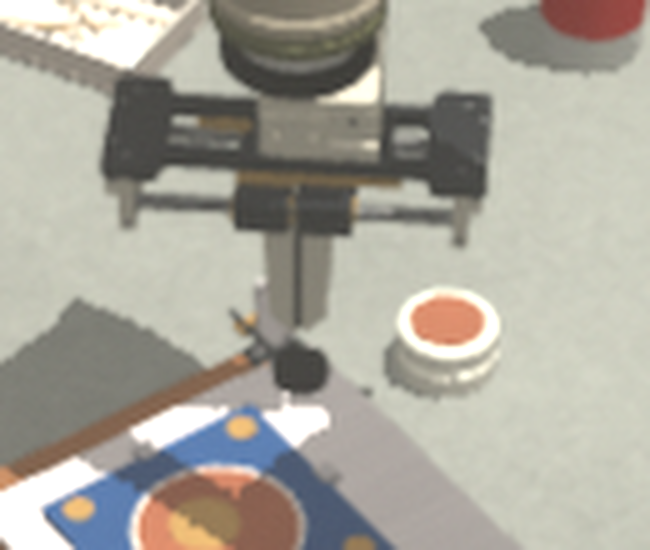

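The picture shows the closed fingertips directly over the round pad, with the pointer and brass tab still visible to the left of them at about (245,325). I'll descend to just short of the target.

>>> servo_tool:
  increments:
    - {"slide": [1,0,10],"dr": [0,0,0],"jaw": 1}
    - {"slide": [1,0,20],"dr": [0,0,0],"jaw": 1}
    - {"slide": [1,0,25],"dr": [0,0,0],"jaw": 1}
    - {"slide": [1,0,28],"dr": [0,0,0],"jaw": 1}
    - {"slide": [1,0,30],"dr": [0,0,0],"jaw": 1}
    - {"slide": [1,0,31.5],"dr": [0,0,0],"jaw": 1}
    - {"slide": [1,0,33],"dr": [0,0,0],"jaw": 1}
    - {"slide": [1,0,34.5],"dr": [0,0,0],"jaw": 1}
    - {"slide": [1,0,36],"dr": [0,0,0],"jaw": 1}
    - {"slide": [1,0,37],"dr": [0,0,0],"jaw": 1}
    - {"slide": [1,0,38],"dr": [0,0,0],"jaw": 1}
    - {"slide": [1,0,39],"dr": [0,0,0],"jaw": 1}
    - {"slide": [1,0,39],"dr": [0,0,0],"jaw": 1}
    - {"slide": [1,0,39],"dr": [0,0,0],"jaw": 1}

```text
t: 5.0
tool_pos: [0.5767, -0.0486, 0.241]
orientation: [1.685, 2.65, 0.0]
force: [1.2, -1.6, 3.5]
opening: 0.0006
gripper_force: 1.7
```

Run:
```python
from h import *
st();tops('round',6);tops('square',3);st()
```

```text
t 5.0 tcp [ 0.5767 -0.0486  0.241 ] F [ 1.2 -1.6  3.5] x [-0.424  0.906 -0.001] y [0.906 0.424 0.001] open 0.0006
round side pointer top n 12 mean r,z [-17.3  45.3] fit slope, tip [-0.132 43.018] tab top 7 35.1
square side pointer top n 16 mean r,z [-20.8  50.8] fit slope, tip [-1.4000e-02  5.0497e+01] tab top 32 32.7
t 5.45 tcp [ 0.5766 -0.0485  0.2409] F [2.4 0.2 3.3] x [-0.424  0.906 -0.   ] y [0.906 0.424 0.001] open 0.0003
```

>>> servo_tool:
  increments:
    - {"slide": [0,0,1],"dr": [0,0,0],"jaw": 1}
    - {"slide": [0,0,2],"dr": [0,0,0],"jaw": 1}
    - {"slide": [0,0,3],"dr": [0,0,0],"jaw": 1}
    - {"slide": [0,0,3],"dr": [0,0,0],"jaw": 1}
    - {"slide": [0,0,3],"dr": [0,0,0],"jaw": 1}

```text
t: 5.95
tool_pos: [0.5765, -0.0485, 0.2378]
orientation: [1.686, 2.651, 0.0]
force: [3.0, -1.7, 3.4]
opening: 0.0008
gripper_force: 2.1
```

```bash
python3 - <<'E'
s=open('h.py').read()
s=s.replace("    pt=np.array(pt);f","    print(' '.join('%.0f:%.1f'%x for x in sorted(pt)))\n    pt=np.array(pt);f")
open('h.py','w').write(s)
E
python3 - <<'E'
from h import *
st();tops('round',8);st()
im,_=snap('side','c');cv2.imwrite('pics/press.png',np.uint8(crop(im,295,195,40,30,18)))
E
```

```text
t 5.95 tcp [ 0.5765 -0.0485  0.2378] F [ 3.  -1.7  3.4] x [-0.424  0.906 -0.   ] y [0.906 0.424 0.   ] open 0.0008
-29:41.8 -26:43.7 -18:40.9 -14:37.3 -13:40.5 -12:41.0 -11:43.0 -7:40.2 -5:41.8 -2:40.0
round side pointer top n 10 mean r,z [-13.5  41. ] fit slope, tip [-0.071 40.05 ] tab top 9 35.0
t 6.35 tcp [ 0.5765 -0.0485  0.2378] F [ 2.8 -1.5  3.2] x [-0.424  0.906 -0.   ] y [0.906 0.424 0.   ] open 0.0006
```

View pics/press.png

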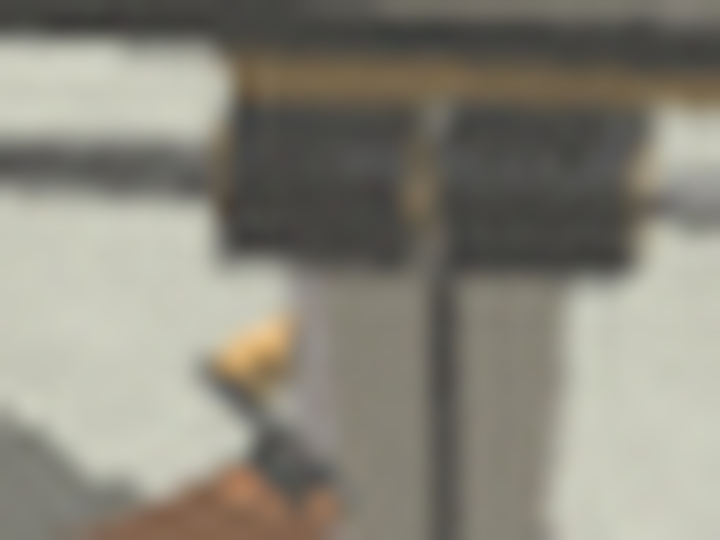

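The tip has dropped about 3.1 px (roughly 11.5 mm), to crop pixel (210,365), and the brass end is beside it at about (250,350). The depth reading agrees: pointer top about 40.2 mm against a target of about 35.5. That leaves 3.4 mm of pad travel.

>>> servo_tool:
  increments:
    - {"slide": [0,0,1],"dr": [0,0,0],"jaw": 1}
    - {"slide": [0,0,2],"dr": [0,0,0],"jaw": 1}
    - {"slide": [0,0,2.6],"dr": [0,0,0],"jaw": 1}
    - {"slide": [0,0,2.6],"dr": [0,0,0],"jaw": 1}
    - {"slide": [0,0,2.6],"dr": [0,0,0],"jaw": 1}

```text
t: 6.9
tool_pos: [0.5765, -0.0485, 0.2351]
orientation: [-1.686, -2.651, -0.0]
force: [3.1, -1.8, 4.2]
opening: 0.0006
gripper_force: 2.4
```

Run:
```python
from h import *
st();tops('round',12);tops('square',3);st()
```

```text
t 6.9 tcp [ 0.5765 -0.0485  0.2351] F [ 3.1 -1.8  4.2] x [-0.424  0.906  0.   ] y [ 0.906  0.424 -0.   ] open 0.0006
-35:39.5 -32:39.7 -28:41.2 -28:37.5 -25:39.7 -20:38.9 -14:37.9 -10:38.5 -8:40.2 -6:36.4 -6:39.2 -0:34.7
round side pointer top n 12 mean r,z [-17.7  38.6] fit slope, tip [-0.086 37.085] tab top 7 34.7
-34:50.4 -29:53.0 -29:49.1 -27:52.8 -25:49.3 -23:50.4 -18:53.6 -13:51.9 -11:49.6 -8:51.7 -5:50.4 -4:47.5 -2:53.9
square side pointer top n 13 mean r,z [-17.6  51. ] fit slope, tip [-2.0000e-03  5.1018e+01] tab top 30 31.7
t 7.65 tcp [ 0.5765 -0.0485  0.2351] F [ 3.3 -1.7  4.8] x [-0.424  0.906  0.   ] y [0.906 0.424 0.   ] open 0.0003
```

>>> servo_tool:
  increments:
    - {"slide": [0,0,0.6],"dr": [0,0,0],"jaw": 1}
    - {"slide": [0,0,1.2],"dr": [0,0,0],"jaw": 1}
    - {"slide": [0,0,1.2],"dr": [0,0,0],"jaw": 1}
    - {"slide": [0,0,1.2],"dr": [0,0,0],"jaw": 1}

```text
t: 8.05
tool_pos: [0.5765, -0.0485, 0.2339]
orientation: [1.686, 2.651, 0.0]
force: [3.6, -2.5, 5.4]
opening: 0.0006
gripper_force: 2.5
```

Run:
```python
from h import *
s,R=st();tops('round',16);s,R=st()
im,_=snap('side','c2');np.save('c2.npy',im)
cv2.imwrite('pics/press2.png',np.uint8(crop(im,297,203,20,20,30)))
# tip px predictions at drops
er=(PR-O)/np.linalg.norm(PR-O);T=PR+.064*er
print([( (proj('side',T+[0,0,z])-[297,203]+.5)*30).round() for z in(.05,.0364,.0334,.0304)])
```

```text
t 8.05 tcp [ 0.5765 -0.0485  0.2339] F [ 3.6 -2.5  5.4] x [-0.424  0.906 -0.   ] y [0.906 0.424 0.   ] open 0.0006
-27:36.4 -24:34.5 -23:36.6 -20:35.0 -19:38.1 -14:34.1 -13:36.3 -10:35.3 -8:36.7 -5:35.0 -3:36.6 -1:35.8
round side pointer top n 12 mean r,z [-14.   35.9] fit slope, tip [-3.0000e-03  3.5824e+01] tab top 9 34.9
t 8.85 tcp [ 0.5764 -0.0485  0.2339] F [ 3.2 -0.3  4.9] x [-0.424  0.906  0.   ] y [ 0.906  0.424 -0.   ] open 0.0008
[array([273., 285.]), array([276., 395.]), array([277., 419.]), array([277., 443.])]
```

View pics/press2.png

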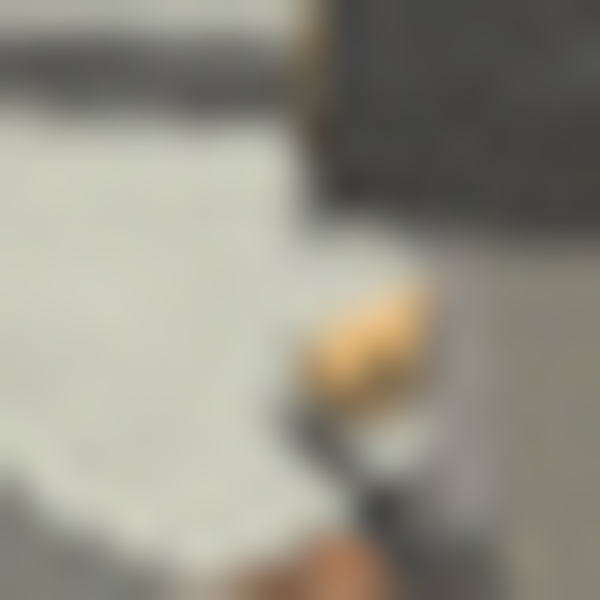

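The pointer top at the tip reads about 35.0–35.8 mm, against a tab top of 34.9 mm (level is about 35.4). In the picture the tip at (285,405) sits right beside the brass end. It's level, so I'll hold here and then release.

>>> servo_tool:
  increments:
    - {"slide": [0,0,0],"dr": [0,0,0],"jaw": 1}
    - {"slide": [0,0,0],"dr": [0,0,0],"jaw": 1}
    - {"slide": [0,0,0],"dr": [0,0,0],"jaw": 1}
    - {"slide": [0,0,0],"dr": [0,0,0],"jaw": 1}
    - {"slide": [0,0,0],"dr": [0,0,0],"jaw": 1}
    - {"slide": [0,0,0],"dr": [0,0,0],"jaw": 1}
    - {"slide": [0,0,0],"dr": [0,0,0],"jaw": 1}
    - {"slide": [0,0,0],"dr": [0,0,0],"jaw": 1}
    - {"slide": [0,0,0],"dr": [0,0,0],"jaw": 1}
    - {"slide": [0,0,0],"dr": [0,0,0],"jaw": 1}
    - {"slide": [0,0,0],"dr": [0,0,0],"jaw": 1}
    - {"slide": [0,0,-3],"dr": [0,0,0],"jaw": 1}
    - {"slide": [0,0,-8],"dr": [0,0,0],"jaw": 1}
    - {"slide": [0,0,-14],"dr": [0,0,0],"jaw": 1}
    - {"slide": [0,0,-22],"dr": [0,0,0],"jaw": 1}
    - {"slide": [0,0,-35],"dr": [0,0,0],"jaw": 1}
    - {"slide": [0,0,-50],"dr": [0,0,0],"jaw": 1}
    - {"slide": [0,0,-50],"dr": [0,0,0],"jaw": 1}

```text
t: 10.7
tool_pos: [0.5776, -0.0486, 0.2875]
orientation: [1.683, 2.647, 0.003]
force: [0.2, -1.0, 0.2]
opening: 0.0004
gripper_force: 0.0
```

Run:
```python
from h import *
s,R=st();tops('round',4);print((R.T@(PS+[0,0,.254]-s['tool_pos'])*1e3).round(1))
```

```text
t 10.7 tcp [ 0.5776 -0.0486  0.2875] F [ 0.2 -1.   0.2] x [-0.424  0.906 -0.003] y [0.906 0.424 0.004] open 0.0004
-33:51.8 -32:47.8 -30:51.0 -29:53.5 -26:50.9 -24:52.2 -19:49.2 -14:52.4 -13:48.1 -11:50.2 -9:51.6 -5:49.5 -4:52.2 1:48.6
round side pointer top n 14 mean r,z [-17.7  50.6] fit slope, tip [-3.1000e-02  5.0095e+01] tab top 5 35.6
[239.4  20.8  32.9]
```

The round corner sprang back. Now over to the square pad.

>>> servo_tool:
  increments:
    - {"slide": [240,21,0],"dr": [0,0,0.87],"jaw": 1}
    - {"slide": [240,21,0],"dr": [0,0,0.87],"jaw": 1}
    - {"slide": [240,21,0],"dr": [0,0,0.87],"jaw": 1}
    - {"slide": [240,21,0],"dr": [0,0,0.87],"jaw": 1}
    - {"slide": [240,21,0],"dr": [0,0,0.87],"jaw": 1}
    - {"slide": [240,21,0],"dr": [0,0,0.87],"jaw": 1}
    - {"slide": [240,21,0],"dr": [0,0,0.87],"jaw": 1}
    - {"slide": [240,21,0],"dr": [0,0,0.87],"jaw": 1}
    - {"slide": [240,21,0],"dr": [0,0,0.87],"jaw": 1}
    - {"slide": [240,21,0],"dr": [0,0,0.87],"jaw": 1}

```text
t: 11.9
tool_pos: [0.4941, 0.1767, 0.2838]
orientation: [2.645, 1.694, -0.0]
force: [0.3, 0.3, -0.4]
opening: 0.0005
gripper_force: 0.0
```

Run:
```python
from h import *
s,R=st();print((R.T@(PS+[0,0,.249]-s['tool_pos'])*1e3).round(1))
im,_=snap('side','sq');cv2.imwrite('pics/sqa.png',np.uint8(crop(im,255,215,110,110,5)))
tops('square',6);tops('round',2)
```

```text
t 11.9 tcp [0.4941 0.1767 0.2838] F [ 0.3  0.3 -0.4] x [ 0.418  0.908 -0.   ] y [ 0.908 -0.418 -0.   ] open 0.0005
[ 0.6  0.7 34.8]
-35:52.6 -33:51.4 -30:51.9 -29:48.8 -27:54.0 -24:52.0 -24:48.2 -23:51.3 -19:51.6 -12:53.9 -10:50.0 -8:51.0 -7:50.3 -2:53.4
square side pointer top n 14 mean r,z [-20.3  51.5] fit slope, tip [1.2000e-02 5.1691e+01] tab top 29 31.8

round side pointer top n 0 mean r,z None fit slope, tip None tab top 0 None
```

View pics/sqa.png

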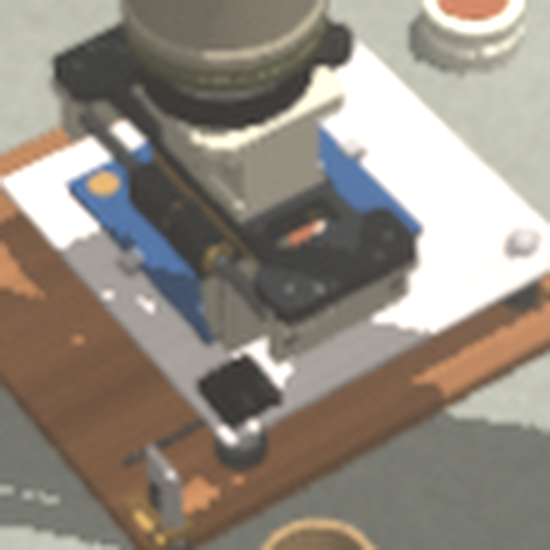

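The fingertips hover right over the square pad (image about (240,390)), and the pointer, scale and tab are all in clear view. The target is a pointer top reading of about 32.3 mm. I'll descend short of it first.

>>> servo_tool:
  increments:
    - {"slide": [0.6,0.7,12],"dr": [0,0,0],"jaw": 1}
    - {"slide": [0.6,0.7,22],"dr": [0,0,0],"jaw": 1}
    - {"slide": [0.6,0.7,28],"dr": [0,0,0],"jaw": 1}
    - {"slide": [0.6,0.7,32],"dr": [0,0,0],"jaw": 1}
    - {"slide": [0.6,0.7,34],"dr": [0,0,0],"jaw": 1}
    - {"slide": [0.6,0.7,36],"dr": [0,0,0],"jaw": 1}
    - {"slide": [0.6,0.7,38],"dr": [0,0,0],"jaw": 1}
    - {"slide": [0.6,0.7,40],"dr": [0,0,0],"jaw": 1}
    - {"slide": [0.6,0.7,42],"dr": [0,0,0],"jaw": 1}
    - {"slide": [0.6,0.7,44],"dr": [0,0,0],"jaw": 1}
    - {"slide": [0.6,0.7,46],"dr": [0,0,0],"jaw": 1}
    - {"slide": [0.6,0.7,47],"dr": [0,0,0],"jaw": 1}
    - {"slide": [0.6,0.7,48],"dr": [0,0,0],"jaw": 1}
    - {"slide": [0.6,0.7,48],"dr": [0,0,0],"jaw": 1}
    - {"slide": [0.6,0.7,48],"dr": [0,0,0],"jaw": 1}

```text
t: 13.85
tool_pos: [0.4947, 0.1782, 0.2361]
orientation: [-2.646, -1.694, -0.001]
force: [1.4, 1.9, 3.7]
opening: 0.0008
gripper_force: 2.1
```

Run:
```python
from h import *
s,R=st();tops('square',10);st()
```

```text
t 13.85 tcp [0.4947 0.1782 0.2361] F [1.4 1.9 3.7] x [0.419 0.908 0.001] y [ 0.908 -0.419  0.   ] open 0.0008
-33:39.9 -32:40.0 -29:40.6 -29:37.0 -27:38.5 -26:35.1 -24:41.2 -23:38.1 -14:39.0 -9:40.6 -9:37.6 -6:40.0 -4:40.8 -3:37.9 -1:39.7
square side pointer top n 15 mean r,z [-17.9  39.1] fit slope, tip [2.1000e-02 3.9462e+01] tab top 31 32.1
t 14.35 tcp [0.4947 0.1781 0.2361] F [0.8 3.6 4.6] x [0.419 0.908 0.   ] y [ 0.908 -0.419  0.   ] open 0.0005
```

>>> servo_tool:
  increments:
    - {"slide": [0,0,1],"dr": [0,0,0],"jaw": 1}
    - {"slide": [0,0,2],"dr": [0,0,0],"jaw": 1}
    - {"slide": [0,0,3],"dr": [0,0,0],"jaw": 1}
    - {"slide": [0,0,3.4],"dr": [0,0,0],"jaw": 1}
    - {"slide": [0,0,3.4],"dr": [0,0,0],"jaw": 1}
    - {"slide": [0,0,3.4],"dr": [0,0,0],"jaw": 1}

```text
t: 14.95
tool_pos: [0.4946, 0.1781, 0.2326]
orientation: [-2.646, -1.694, -0.0]
force: [1.6, 4.0, 5.5]
opening: 0.0005
gripper_force: 2.6
```

Run:
```python
from h import *
s,R=st();tops('square',14);st()
```

```text
t 14.95 tcp [0.4946 0.1781 0.2326] F [1.6 4.  5.5] x [0.419 0.908 0.   ] y [ 0.908 -0.419  0.   ] open 0.0005
-35:36.6 -33:37.1 -29:36.7 -24:36.7 -12:35.6 -11:32.3 -10:34.8 -6:35.0 -6:31.4 -5:34.3 -2:33.2
square side pointer top n 11 mean r,z [-15.7  34.9] fit slope, tip [-0.122 32.969] tab top 32 32.0
t 15.65 tcp [0.4946 0.1781 0.2326] F [2.3 4.7 5.2] x [0.419 0.908 0.   ] y [ 0.908 -0.419  0.   ] open 0.0005
```

>>> servo_tool:
  increments:
    - {"slide": [0,0,0.7],"dr": [0,0,0],"jaw": 1}
    - {"slide": [0,0,0.7],"dr": [0,0,0],"jaw": 1}
    - {"slide": [0,0,0.7],"dr": [0,0,0],"jaw": 1}

```text
t: 15.95
tool_pos: [0.4946, 0.1781, 0.2319]
orientation: [-2.646, -1.694, -0.0]
force: [1.6, 4.6, 5.2]
opening: 0.0001
gripper_force: 2.7
```

Run:
```python
from h import *
s,R=st();tops('square',16);st();im,_=snap('side','e')
cv2.imwrite('pics/press3.png',np.uint8(crop(im,268,296,28,28,20)))
er=(PS-O)/np.linalg.norm(PS-O);T=PS+.064*er
print([( (proj('side',T+[0,0,z])-[268,296]+.5)*20).round() for z in(.05,.0337,.0307,.0277)])
```

```text
t 15.95 tcp [0.4946 0.1781 0.2319] F [1.6 4.6 5.2] x [0.419 0.908 0.   ] y [ 0.908 -0.419  0.   ] open 0.0001
-35:36.6 -32:35.6 -30:35.2 -26:36.5 -26:33.0 -25:34.1 -12:34.3 -10:34.2 -6:35.3 -3:33.7
square side pointer top n 10 mean r,z [-20.5  34.8] fit slope, tip [-0.049 33.855] tab top 32 32.5
t 16.75 tcp [0.4946 0.1781 0.2319] F [1.7 4.1 4.8] x [0.419 0.908 0.   ] y [ 0.908 -0.419  0.   ] open 0.0007
[array([231., 227.]), array([238., 313.]), array([239., 329.]), array([240., 344.])]
```

View pics/press3.png

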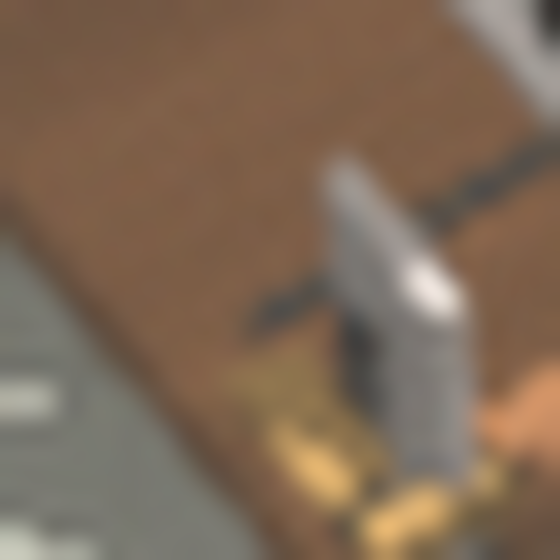

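The pointer tip at about (252,322) is about 1 mm short of level (predicted row about 330), and depth agrees. I'll press 0.6 mm more and hold for 1.3 s.

>>> servo_tool:
  increments:
    - {"slide": [0,0,0.6],"dr": [0,0,0],"jaw": 1}
    - {"slide": [0,0,0.6],"dr": [0,0,0],"jaw": 1}
    - {"slide": [0,0,0.6],"dr": [0,0,0],"jaw": 1}

```text
t: 17.1
tool_pos: [0.4946, 0.1781, 0.2313]
orientation: [2.646, 1.694, 0.0]
force: [2.2, 3.9, 5.2]
opening: 0.0007
gripper_force: 2.7
```

Run:
```python
from h import *
s,R=st();tops('square',18);st()
```

```text
t 17.1 tcp [0.4946 0.1781 0.2313] F [2.2 3.9 5.2] x [0.419 0.908 0.   ] y [ 0.908 -0.419  0.   ] open 0.0007
-35:37.2 -30:34.9 -26:34.8 -12:33.6 -11:31.7 -9:33.6 -7:33.5 -3:33.8 -3:30.8
square side pointer top n 9 mean r,z [-15.2  33.8] fit slope, tip [-0.126 31.857] tab top 31 32.2
t 18.0 tcp [0.4946 0.1781 0.2313] F [1.8 4.7 5.5] x [0.419 0.908 0.   ] y [ 0.908 -0.419  0.   ] open 0.0004
```

The tip now reads about 32.5 mm against a target of 32.6, so it's level. Hold, release, and move up clear.

>>> servo_tool:
  increments:
    - {"slide": [0,0,0],"dr": [0,0,0],"jaw": 1}
    - {"slide": [0,0,0],"dr": [0,0,0],"jaw": 1}
    - {"slide": [0,0,0],"dr": [0,0,0],"jaw": 1}
    - {"slide": [0,0,0],"dr": [0,0,0],"jaw": 1}
    - {"slide": [0,0,0],"dr": [0,0,0],"jaw": 1}
    - {"slide": [0,0,0],"dr": [0,0,0],"jaw": 1}
    - {"slide": [0,0,0],"dr": [0,0,0],"jaw": 1}
    - {"slide": [0,0,0],"dr": [0,0,0],"jaw": 1}
    - {"slide": [0,0,0],"dr": [0,0,0],"jaw": 1}
    - {"slide": [0,0,0],"dr": [0,0,0],"jaw": 1}
    - {"slide": [0,0,0],"dr": [0,0,0],"jaw": 1}
    - {"slide": [0,0,-3],"dr": [0,0,0],"jaw": 1}
    - {"slide": [0,0,-8],"dr": [0,0,0],"jaw": 1}
    - {"slide": [0,0,-14],"dr": [0,0,0],"jaw": 1}
    - {"slide": [0,0,-22],"dr": [0,0,0],"jaw": 1}
    - {"slide": [0,0,-40],"dr": [0,0,0],"jaw": 1}
    - {"slide": [0,0,-70],"dr": [0,0,0],"jaw": 1}
    - {"slide": [0,0,-100],"dr": [0,0,0],"jaw": 1}
    - {"slide": [0,0,-100],"dr": [0,0,0],"jaw": 1}
    - {"slide": [0,0,-100],"dr": [0,0,0],"jaw": 1}

```text
t: 20.0
tool_pos: [0.4946, 0.1779, 0.332]
orientation: [2.645, 1.693, 0.001]
force: [-0.9, -0.9, -0.2]
opening: 0.0008
gripper_force: 0.0
```

Run:
```python
from h import *
st();tops('square',4);tops('round',4);print(close_job())
```

```text
t 20.0 tcp [0.4946 0.1779 0.332 ] F [-0.9 -0.9 -0.2] x [0.419 0.908 0.   ] y [ 0.908 -0.419  0.001] open 0.0008
-32:54.4 -31:49.8 -27:54.2 -24:52.6 -22:52.8 -21:50.5 -18:53.3 -15:48.6 -10:51.9 -7:49.9 -7:54.3 -4:51.7 -2:53.6
square side pointer top n 13 mean r,z [-16.8  52.1] fit slope, tip [-1.4000e-02  5.1889e+01] tab top 31 32.7

round side pointer top n 0 mean r,z None fit slope, tip None tab top 0 None
the job is handed in; nothing more can be done
None
```

I pressed the round corner and then the square corner level with their marks (to about 1 mm by the cameras), held each over a second and saw each spring back; the job is handed in at about 20 s, verdict not shown.

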